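# Beaker onto the drying peg, start the dryer

### The job

Take the rinsed steel beaker from its wooden draining rest and set it upside down over the drying unit's peg, rim resting flat on the unit; do not drop it. With the beaker on the peg and let go, twist the unit's start knob clockwise all the way to its stop, then release it so that it springs back. Leave the celadon cup and the dish of gold pills where they are.

Things in the scene. Friction and masses are not known exactly. Their poses are not given: they have to be found in the camera images.
- beaker: Plain straight round steel beaker, loose, about 0.16 kg: 62 mm outside diameter, 110 mm long, wall 4 mm, bore 54 mm, closed bottom 5 mm thick. Origin: centre of the outside of the closed bottom; its z axis runs along the beaker's axis from the bottom to the open mouth. It starts lying in the draining rest, mouth roughly towards the robot and pointing 25 degrees below level.
- beaker_mouth (a point): Centre of the beaker's open mouth, in the rim's plane: 110 mm from its origin along its z.
- rest: Fixed wooden draining rest: foot 110 x 50 x 10 mm, two rails 10 mm thick and 36 mm apart (46 mm over all) along its x, sloping down 25 degrees to its -x end, where two short upright stops hold the beaker's rim. Origin: centre of the foot's underside; the beaker's axis passes 75 mm above it, its sides are free for the fingers.
- dryer: Fixed white drying unit, a low box 120 (x) x 290 (y) x 35 mm high, with the upright grey peg at its y = -85 mm and the start knob at its y = +85 mm. Origin: centre of its underside on the table.
- seat (a point): On the peg's axis, at the unit's top face (35 mm above the table), where the beaker's rim must rest. The peg is 40 mm in diameter and 80 mm high above this point, its top 18 mm tapering to 24 mm.
- start_knob (a joint): Start knob's angle: 0 at rest, grows as it is turned clockwise seen from above, stop at 1.2 rad; a spring (0.03 N m at rest, 0.15 N m at the stop) returns it to 0.
- knob_grip (a point): On the knob's upright axis, at the height to grip, 66 mm above the table. The knob has a bar grip 60 mm long (along this point's x), 16 mm thick (its y), reaching from 22 mm below this point to 14 mm above it, on a disc 64 mm in diameter. The point turns with the knob.
- tea_cup: Bystander: small celadon cup standing upright, 64 mm across, 60 mm high, origin under its centre.
- gold_dish: Bystander: low brass dish of gold pills, 110 mm across, about 40 mm high, origin under its centre.
Mind the look-alikes: they are no part of the job. Leave any green look-alike of the beaker alone.

How it is judged:
By the outcome, as a careful person would: the job done as asked, in the order asked, and still so for the second after the job is handed in, with the robot touching nothing.
It also fails if it takes over 61 s, if anything falls off the work surface, if the arm or the gripper's body presses on something with over 40 N, if the wrist force passes 120 N, or if a joint passes its speed limit or range.

### The arm

A 6-joint arm with a two-finger parallel gripper is mounted at the origin on the work surface. World frame = base frame: x ahead of the robot, y to its left, z up, the work surface at z = 0. Lengths are in m, angles in degrees, forces in N, time in s.
With the tool pointing down it reaches from about 0.3 to 0.75 m from the base axis. Payload 8.5 kg.
Tool frame: the origin (TCP) lies on the centre line of the jaws, within the pads' length; the fingertips stand 19 mm ahead of it and the grasp point (between the pads) is the TCP; z points along the fingers, x is the direction in which the jaws open and shut, and the axes are right-handed (so a half turn about z gives the same grasp; the last joint's range is limited). The gripper opens to 85 mm and grips with 20 to 120 N. Pads are 22 mm wide; open, the fingers measure 114 mm over their backs; the gripper's body (76 mm by 85 mm) begins 54 mm behind the grasp point. The pads swing forward as they close: fully open they stand 13 mm farther back than shut.
Start: joints at [52.523, 21.807, 74.336, -0, 83.858, -12.336], TCP at [0.234, 0.498, 0.25] pointing down, gripper open.
Joint ranges: [-178.18, 178.18], [-50.72, 133.34], [12.68, 142.11], [-81.47, 261.47], [9.98, 163.14], [-165.26, 165.26]. Speed limits (degrees/s): [136.94, 136.94, 180, 180, 180, 180].

### API

Orientations are given as a 3x3 rotation matrix whose columns are the frame's x, y, z axes.
In Python, from rig import env, cams, order gives the robot as it stands.
- The arm moves only by the tool step_arm, never from a script. Its argument "steps" is a list of rows, each an object with "xyz": the shift along the tool's x, y, z normalised to -1 to 1, where 1 is 0.04 m, a list of three; "turn": the turn, a rotation vector about the tool's x, y, z normalised to -1 to 1, where 1 is 0.08 rad, a list of three; "gripper": the gripper command: -1 is shut, 1 is fully open, values between are in proportion. A call has 1 to 20 rows; each row shifts and turns the commanded pose from where the row before left it, along the tool's axes as they then stand; what a row does not reach is not made up. A row lasts 1/12 s, in which the tool goes at most 41.7 mm and 7.16 degrees, less where a joint would pass 70% of its speed; a pose out of reach is approached as far as the arm can. A call with a number of a shift or a turn outside -1 to 1 is refused whole. A call with a gripper value outside its range is refused whole. The fingers move at their own pace and stop on an object; "squeeze" is the grip in N (left out, the last holds). Time passes only in rows, so rows that do not move let the fingers close. It gives the time, the measured TCP pose, the force and the opening at its end, in the units of the state.
- env.observe(): the state, without advancing time (a new reading comes with each control period).
- cams.get_image(name): name is "side" or "top" or "wrist"; returns (picture, depth): 400x640x3 uint8, red, green, blue; 400x640 float32, m along the optical axis (not along the pixel's ray), 0 where there is no reading.
- cams.camera_info(name): a dict with "fx", "fy", "cx", "cy" (pixels), "k1" (the pictures are not rectified: a ray, as slopes to the right and down, at radius r is drawn at 1 + k1 r^2 times it, then the intrinsics apply), "extrinsics" (4x4, takes a point from camera to world coordinates). Camera axes: x right, y down, z forward; pixel columns grow to the right and rows downward; lengths in m; the calibration is good to about 2 mm. A picture is of the moment at which its call begins: read the wrist's pose just before it. camera_info takes no time and is no camera call; for the wrist camera it gives the pose at the moment of the call.
- order.close_job(): hands the job in, once; it reports no verdict.
The state is a dict: "time_s": time; "q": joint angles; "qvel": joint speeds; "joint_efforts": joint torques, N m; "position": TCP position; "tool_rot": TCP orientation; "ft_force": force on the tool from outside, world axes, zero at the start; "wrist_torque": the same for the moment, N m; "grip_width": finger opening in m.
Only numpy, scipy, OpenCV 4.12 (cv2) and the standard library are available. Lean on these libraries where they do the work, as an engineer would, in place of code of your own. Each camera call takes 0.05 s, during which the arm holds its last target. There are 200 camera calls.

## Working session

There is one attempt and no reset: what is moved stays moved. The work goes in short steps, Python scripts to look and compute and a tool call to move; the robot and the scene stay as the last step left them, time stands still between calls to the robot, and variables do not carry over. Pictures are saved under pics/ and viewed, about 8 in all and at most 12, crops included, and the job is handed in when it is done.

Besides the shell and the picture viewer there is one more tool, called after ">>>" as a command line: name --argument value ..., lists and objects as JSON in quotes. step_arm: Moves the arm, as the interface text tells. Scaled input: -1 to 1 covers 0.04 m each way for a shift and 0.08 rad each way for a turn. Its arguments: {"type":"object","properties":{"steps":{"type":"array"},"squeeze":{"type":"number"}},"required":["steps"]}

```bash
mkdir -p pics; cat > h.py <<'E'
import numpy as np, cv2
from rig import env, cams, order
def snap(n,tag):
    info=cams.camera_info(n); im,d=cams.get_image(n)
    np.savez(f'pics/{tag}.npz',im=im,d=d,K=[info[k] for k in('fx','fy','cx','cy','k1')],E=np.array(info['extrinsics']))
    cv2.imwrite(f'pics/{tag}.png',im[:,:,::-1])
def load(tag): return np.load(f'pics/{tag}.npz')
def rays(K,u,v):
    fx,fy,cx,cy,k1=K
    x=(np.asarray(u,float)-cx)/fx; y=(np.asarray(v,float)-cy)/fy; X,Y=x,y
    for _ in range(10):
        s=1+k1*(X*X+Y*Y); X,Y=x/s,y/s
    return np.stack([X,Y,np.ones_like(X)],-1)
def cloud(tag):
    s=load(tag); v,u=np.mgrid[:400,:640]
    P=rays(s['K'],u,v)*s['d'][...,None]; E=s['E']
    W=P@E[:3,:3].T+E[:3,3]; W[s['d']==0]=np.nan
    return s['im'],W
def st():
    o=env.observe(); print(o['time_s'],np.round(o['position'],4),np.round(o['tool_rot'],3).tolist(),np.round(o['ft_force'],1),np.round(o['grip_width'],4),np.round(o['q'],1)); return o
E
python3 - <<'E'
from h import *
st(); snap('side','s0'); snap('top','t0')
a=cv2.imread('pics/s0.png');b=cv2.imread('pics/t0.png')
for n in('s0','t0'):
    s=load(n);print(s['K'],s['E'].round(3).tolist())
E
```

```text
0.0 [0.2335 0.4977 0.2497] [[0.425, 0.905, -0.001], [0.905, -0.425, -0.001], [-0.001, -0.0, -1.0]] [0.2 0.2 0.1] 0.0853 [ 52.5  21.8  74.4  -0.   83.9 -12.3]
[ 4.20513727e+02  4.20513727e+02  3.20803393e+02  1.98133544e+02
 -4.72415230e-02] [[-0.889, -0.351, 0.294, 0.318], [-0.458, 0.664, -0.591, 0.545], [0.012, -0.66, -0.751, 0.75], [0.0, 0.0, 0.0, 1.0]]
[ 4.99500982e+02  4.99500982e+02  3.17501772e+02  2.09082090e+02
 -4.24002655e-02] [[-0.016, -0.995, 0.096, 0.457], [-1.0, 0.016, 0.004, 0.008], [-0.006, -0.096, -0.995, 1.294], [0.0, 0.0, 0.0, 1.0]]
```

View pics/s0.png

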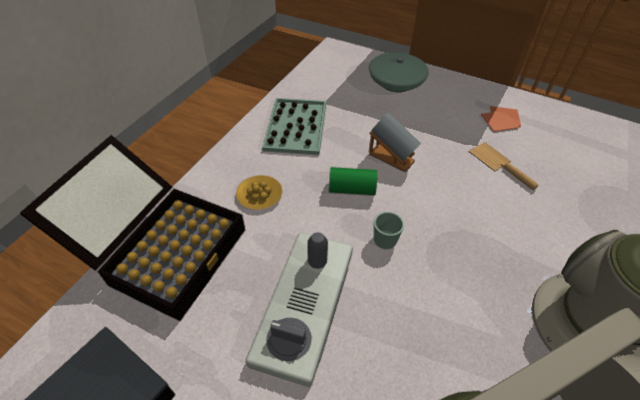

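View pics/t0.png

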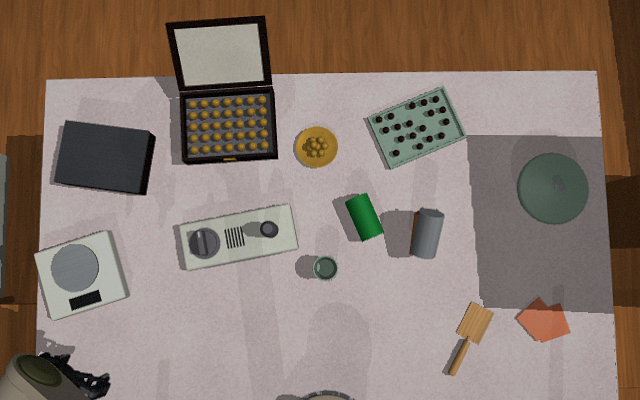

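The pictures show the grey beaker on its rest at top px (427,233) / side (395,140), the peg at top (269,229), and the knob at (204,243). The cup is at (325,268), the dish at (316,147), and the green look-alike at (364,217). Next I'll fit their poses from the depth.

```bash
python3 - <<'E'
from h import *
from scipy.optimize import least_squares
it,T=cloud('t0'); is_,S=cloud('s0')
def reg(W,u0,u1,v0,v1): return W[v0:v1,u0:u1].reshape(-1,3)
tab=reg(T,330,350,290,330); print('table z',np.nanmedian(tab[:,2]), np.nanmedian(reg(S,420,450,260,290)[:,2]))
# beaker
def grey(im,W,u0,u1,v0,v1):
    c=im[v0:v1,u0:u1].reshape(-1,3).astype(int); p=reg(W,u0,u1,v0,v1)
    m=(np.ptp(c,axis=1)<35)&(p[:,2]>0.05)&(p[:,2]<.2); return p[m]
A=grey(it,T,408,448,203,262); B=grey(is_,S,365,425,110,170)
print(len(A),len(B),np.median(A,0),np.median(B,0))
def fit(P):
    c0=np.median(P,0)-[0,0,.02]
    def ax(p): 
        a,e=p[2:4]; return np.array([np.cos(e)*np.cos(a),np.cos(e)*np.sin(a),np.sin(e)])
    def r(p):
        c=np.array([c0[0],c0[1]+p[0],c0[2]+p[1]]);d=P-c
        return np.linalg.norm(np.cross(d,ax(p)),axis=1)-.031
    s=least_squares(r,[0,0,np.pi,-.43],loss='soft_l1',f_scale=.002)
    a=ax(s.x);c=np.array([c0[0],c0[1]+s.x[0],c0[2]+s.x[1]])
    t=(P-c)@a; g=np.abs(r(s.x))<.004
    lo,hi=np.percentile(t[g],[.5,99.5])
    print('axis',a.round(3),'yaw',np.degrees(s.x[2]),'el',np.degrees(s.x[3]),'bottom',(c+lo*a).round(4),'mouth',(c+hi*a).round(4),'len',hi-lo,'rms',np.sqrt(np.mean(r(s.x)[g]**2)))
for P in(A,B,np.vstack([A,B])): fit(P)
# dryer top
for n,W,w in(('top',T,(170,305,195,280)),('side',S,(240,360,225,390))):
    p=reg(W,*w); m=np.abs(p[:,2]-.035)<.005; q=p[m]
    c,sz,an=cv2.minAreaRect((q[:,:2]*1000).astype(np.float32)); print(n,'dryer',c,sz,an,np.median(q[:,2]))
    h=p[(p[:,2]>.05)]
    print(' high pts',len(h))
    bx=cv2.boxPoints((c,sz,an)); 
    L=max(sz); ang=np.radians(an) if sz[0]>sz[1] else np.radians(an+90)
    d=np.array([np.cos(ang),np.sin(ang)]); d=d if d[1]>0 else -d
    print(' y axis',d,'seat',np.array(c)-85*d,'knob',np.array(c)+85*d)
    for nm,z0,z1,ctr in(('pegtop',.108,.122,np.array(c)-85*d),('bar',.07,.09,np.array(c)+85*d)):
        k=p[(p[:,2]>z0)&(p[:,2]<z1)]; k=k[np.linalg.norm(k[:,:2]*1000-ctr,axis=1)<50]
        if len(k)>3: print(' ',nm,len(k),k[:,:2].mean(0),cv2.minAreaRect((k[:,:2]*1000).astype(np.float32)),np.median(k[:,2]))
for nm,w in(('cup',(305,345,250,285)),('dish',(290,342,122,172)),('green',(340,390,188,245))):
    p=reg(T,*w);p=p[p[:,2]>.02]; print(nm,p[:,:2].min(0),p[:,:2].max(0),p[:,2].max())
E
```

```text
table z 5.414678129311845e-05 0.0005752516572705701
1230 1160 [ 0.50961722 -0.24800445  0.09709757] [ 0.51062118 -0.23152952  0.0902077 ]
axis [-0.888  0.148 -0.435] yaw 170.5378195501786 el -25.77581252867488 bottom [ 0.5591 -0.2619  0.0981] mouth [ 0.4639 -0.246   0.0515] len 0.10712778382014106 rms 0.001623597549552971
axis [-0.896  0.138 -0.421] yaw 171.2666533261712 el -24.91677189113069 bottom [ 0.5618 -0.2604  0.0969] mouth [ 0.4644 -0.2454  0.0511] len 0.10860829745766411 rms 0.0014746007069591184
axis [-0.893  0.142 -0.428] yaw 170.99166431000882 el -25.334549491034704 bottom [ 0.5611 -0.2611  0.0979] mouth [ 0.464  -0.2457  0.0513] len 0.10870071602307319 rms 0.0016204906275921233
top dryer (510.673583984375, 216.64015197753906) (119.53857421875, 290.2720642089844) 10.446274757385254 0.03479887261571246
 high pts 446
 y axis [-0.18131346  0.98342535] seat [526.08522849 133.04899686] knob [495.26193948 300.23130709]
  pegtop 124 [0.52594196 0.13284101] ((526.3858032226562, 133.3300018310547), (29.170446395874023, 27.696136474609375), 70.4782485961914) 0.1135979918464669
  ba
[... 228 characters left out ...]
59375) 10.724799156188965 0.03521263473188807
 high pts 1103
 y axis [-0.1860919   0.98253234] seat [590.63421769 145.66770373] knob [558.99859481 312.69820204]
  pegtop 4 [0.54226149 0.13744441] ((542.2344970703125, 136.75404357910156), (0.7860654592514038, 8.295029640197754), 1.2091944217681885) 0.11053141125021537
  bar 101 [0.51785916 0.30559014] ((518.3036499023438, 304.1197814941406), (16.699769973754883, 15.933892250061035), 6.9793477058410645) 0.07973130284927066
cup [ 0.39835766 -0.03281274] [0.45951099 0.02649169] 0.06546672550307608
dish [ 0.71723108 -0.01418096] [0.7677563  0.04027791] 0.04094673574391616
green [ 0.49514649 -0.15089909] [ 0.61613207 -0.05658098] 0.068624404578016
```

Poses agree between both cameras. Next step: wrist configuration check and a move planner.

```bash
cat >> h.py <<'E'
from scipy.spatial.transform import Rotation as Ro
def zxz(z,x): z=z/np.linalg.norm(z); return np.stack([x,np.cross(z,x),z],1)
def plan(p1,R1,p0=None,R0=None,n=None):
    """rows (constant tool-frame shift + turn) from pose 0 to pose 1, straight line if no turn"""
    if p0 is None: o=env.observe(); p0,R0=np.array(o['position']),np.array(o['tool_rot'])
    w=Ro.from_matrix(R0.T@R1).as_rotvec()
    def end(v,n):
        p,R=p0.copy(),R0.copy(); dR=Ro.from_rotvec(w/n).as_matrix()
        for _ in range(n): p=p+R@v; R=R@dR
        return p
    n=n or int(np.ceil(max(np.linalg.norm(w)/.078,np.linalg.norm(p1-p0)/.038,1)))
    A=np.stack([end(e,n)-p0 for e in np.eye(3)],1); v=np.linalg.solve(A,p1-p0)
    print('n',n,'xyz',(v/.04).round(3),'turn',(w/n/.08).round(3),'w',w.round(3))
    return v,w/n
H=np.array([.9877,-.1565,0]); Z=np.array([0,0,1.]); a=np.array([-.895,.1418,-.4226])
bot=np.array([.5617,-.2612,.0978]); seat=np.array([.526,.133,.035])
def tilt(h,deg): t=np.radians(deg); return np.sin(t)*h-np.cos(t)*Z
E
python3 - <<'E'
from h import *
Y=np.array([0,1.,0])
for sg in(1,-1):
  R0=zxz(tilt(H,10),sg*np.cross(Z,H))
  for nm,R,q1,ph in(('grasp',R0,-26,(100,130)),('place y',zxz(tilt(Y,75),sg*np.cross(Z,Y)),-8,(90,120)),('place yaw60',zxz(tilt(np.array([.5,.866,0]),75),sg*np.cross(Z,np.array([.5,.866,0]))),-8,(90,120))):
    for p in ph:
      M=(Ro.from_euler('ZY',[q1,p],degrees=True).inv()*Ro.from_matrix(R)*Ro.from_euler('z',180,degrees=True))
      e=M.as_euler('ZYZ',degrees=True); print(sg,nm,p,e.round(0))
E
```

```text
1 grasp 100 [   3.   70. -108.]
1 grasp 130 [   4.   41. -110.]
1 place y 90 [ 75.  98. 178.]
1 place y 120 [ 73.  89. 149.]
1 place yaw60 90 [  74.   69. -174.]
1 place yaw60 120 [ 87.  64. 154.]
-1 grasp 100 [ 3. 70. 72.]
-1 grasp 130 [ 4. 41. 70.]
-1 place y 90 [75. 98. -2.]
-1 place y 120 [ 73.  89. -31.]
-1 place yaw60 90 [74. 69.  6.]
-1 place yaw60 120 [ 87.  64. -26.]
```

```bash
python3 - <<'E'
from h import *
R0=zxz(tilt(H,10),-np.cross(Z,H)); g=bot+.040*a; pre=g-.12*R0[:,2]
o=env.observe(); p,R=np.array(o['position']),np.array(o['tool_rot'])
Rm=Ro.from_euler('z',-91,degrees=True).as_matrix()@R
pm=pre+[0,0,.05]
plan(pm,Rm,p,R,24); plan(pre,R0,pm,Rm,20); print(g,pre)
E
```

```text
n 24 xyz [-0.022  0.925  0.   ] turn [0.001 0.    0.827] w [0.002 0.    1.588]
n 20 xyz [-0.002  0.005  0.062] turn [0.094 0.07  0.793] w [0.151 0.112 1.268]
[ 0.5259   -0.255528  0.080896] [ 0.50531854 -0.25226689  0.19907285]
```

>>> step_arm --steps '[{"xyz": [-0.02, 0.92, 0], "turn": [0, 0, 0.83], "gripper": 1}, {"xyz": [-0.02, 0.92, 0], "turn": [0, 0, 0.83], "gripper": 1}, {"xyz": [-0.02, 0.92, 0], "turn": [0, 0, 0.83], "gripper": 1}, {"xyz": [-0.02, 0.92, 0], "turn": [0, 0, 0.83], "gripper": 1}, {"xyz": [-0.02, 0.92, 0], "turn": [0, 0, 0.83], "gripper": 1}, {"xyz": [-0.02, 0.92, 0], "turn": [0, 0, 0.83], "gripper": 1}, {"xyz": [-0.02, 0.92, 0], "turn": [0, 0, 0.83], "gripper": 1}, {"xyz": [-0.02, 0.92, 0], "turn": [0, 0, 0.83], "gripper": 1}, {"xyz": [-0.02, 0.92, 0], "turn": [0, 0, 0.83], "gripper": 1}, {"xyz": [-0.02, 0.92, 0], "turn": [0, 0, 0.83], "gripper": 1}, {"xyz": [-0.02, 0.92, 0], "turn": [0, 0, 0.83], "gripper": 1}, {"xyz": [-0.02, 0.92, 0], "turn": [0, 0, 0.83], "gripper": 1}]'

```text
time_s: 1.1
position: [0.526, 0.18, 0.2499]
tool_rot: [[0.945, 0.326, -0.001], [0.326, -0.945, -0.0], [-0.001, -0.0, -1.0]]
ft_force: [-0.0, -0.2, 0.1]
grip_width: 0.0855
```

>>> step_arm --steps '[{"xyz": [-0.02, 0.92, 0], "turn": [0, 0, 0.83], "gripper": 1}, {"xyz": [-0.02, 0.92, 0], "turn": [0, 0, 0.83], "gripper": 1}, {"xyz": [-0.02, 0.92, 0], "turn": [0, 0, 0.83], "gripper": 1}, {"xyz": [-0.02, 0.92, 0], "turn": [0, 0, 0.83], "gripper": 1}, {"xyz": [-0.02, 0.92, 0], "turn": [0, 0, 0.83], "gripper": 1}, {"xyz": [-0.02, 0.92, 0], "turn": [0, 0, 0.83], "gripper": 1}, {"xyz": [-0.02, 0.92, 0], "turn": [0, 0, 0.83], "gripper": 1}, {"xyz": [-0.02, 0.92, 0], "turn": [0, 0, 0.83], "gripper": 1}, {"xyz": [-0.02, 0.92, 0], "turn": [0, 0, 0.83], "gripper": 1}, {"xyz": [-0.02, 0.92, 0], "turn": [0, 0, 0.83], "gripper": 1}, {"xyz": [-0.02, 0.92, 0], "turn": [0, 0, 0.83], "gripper": 1}, {"xyz": [-0.02, 0.92, 0], "turn": [0, 0, 0.83], "gripper": 1}]'

```text
time_s: 2.1
position: [0.5023, -0.2496, 0.2499]
tool_rot: [[0.894, -0.448, -0.001], [-0.448, -0.894, 0.0], [-0.001, -0.0, -1.0]]
ft_force: [0.6, 0.2, -0.2]
grip_width: 0.0854
```

```bash
python3 - <<'E'
from h import *
st();R0=zxz(tilt(H,10),-np.cross(Z,H)); g=bot+.040*a; pre=g-.12*R0[:,2]
plan(pre,R0,n=20)
E
```

```text
2.1 [ 0.5023 -0.2496  0.2499] [[0.894, -0.448, -0.001], [-0.448, -0.894, 0.0], [-0.001, -0.0, -1.0]] [ 0.6  0.2 -0.2] 0.0854 [-38.5  22.9  72.6   0.   84.5 -11.9]
n 20 xyz [0.003 0.003 0.064] turn [0.094 0.069 0.787] w [0.151 0.111 1.26 ]
```

>>> step_arm --steps '[{"xyz": [0, 0, 0.06], "turn": [0.09, 0.07, 0.79], "gripper": 1}, {"xyz": [0, 0, 0.06], "turn": [0.09, 0.07, 0.79], "gripper": 1}, {"xyz": [0, 0, 0.06], "turn": [0.09, 0.07, 0.79], "gripper": 1}, {"xyz": [0, 0, 0.06], "turn": [0.09, 0.07, 0.79], "gripper": 1}, {"xyz": [0, 0, 0.06], "turn": [0.09, 0.07, 0.79], "gripper": 1}, {"xyz": [0, 0, 0.06], "turn": [0.09, 0.07, 0.79], "gripper": 1}, {"xyz": [0, 0, 0.06], "turn": [0.09, 0.07, 0.79], "gripper": 1}, {"xyz": [0, 0, 0.06], "turn": [0.09, 0.07, 0.79], "gripper": 1}, {"xyz": [0, 0, 0.06], "turn": [0.09, 0.07, 0.79], "gripper": 1}, {"xyz": [0, 0, 0.06], "turn": [0.09, 0.07, 0.79], "gripper": 1}, {"xyz": [0, 0, 0.06], "turn": [0.09, 0.07, 0.79], "gripper": 1}, {"xyz": [0, 0, 0.06], "turn": [0.09, 0.07, 0.79], "gripper": 1}, {"xyz": [0, 0, 0.06], "turn": [0.09, 0.07, 0.79], "gripper": 1}, {"xyz": [0, 0, 0.06], "turn": [0.09, 0.07, 0.79], "gripper": 1}, {"xyz": [0, 0, 0.06], "turn": [0.09, 0.07, 0.79], "gripper": 1}, {"xyz": [0, 0, 0.06], "turn": [0.09, 0.07, 0.79], "gripper": 1}, {"xyz": [0, 0, 0.06], "turn": [0.09, 0.07, 0.79], "gripper": 1}, {"xyz": [0, 0, 0.06], "turn": [0.09, 0.07, 0.79], "gripper": 1}, {"xyz": [0, 0, 0.06], "turn": [0.09, 0.07, 0.79], "gripper": 1}, {"xyz": [0, 0, 0.06], "turn": [0.09, 0.07, 0.79], "gripper": 1}]'

```text
time_s: 3.77
position: [0.5069, -0.2477, 0.2021]
tool_rot: [[-0.161, -0.973, 0.166], [-0.987, 0.158, -0.031], [0.004, -0.169, -0.986]]
ft_force: [-1.2, 0.2, 0.2]
grip_width: 0.0855
```

```bash
python3 - <<'E'
from h import *
o=st();R0=zxz(tilt(H,10),-np.cross(Z,H)); g=bot+.040*a; pre=g-.12*R0[:,2]
plan(g,R0,n=10); snap('wrist','w1')
s=load('w1'); E=s['E']
# project expected beaker ends
for P in(bot,bot+.11*a,g):
    c=E[:3,:3].T@(P-E[:3,3]); x,y=c[:2]/c[2]; k=1+s['K'][4]*(x*x+y*y); print(s['K'][0]*x*k+s['K'][2],s['K'][1]*y*k+s['K'][3])
E
```

```text
3.7667 [ 0.5069 -0.2477  0.2021] [[-0.161, -0.973, 0.166], [-0.987, 0.158, -0.031], [0.004, -0.169, -0.986]] [-1.2  0.2  0.2] 0.0855 [-40.1  21.9  83.3   5.2  66.4  57.4]
n 10 xyz [0.011 0.003 0.307] turn [ 0.006 -0.006 -0.005] w [ 0.004 -0.005 -0.004]
321.69852966081817 155.0738016293269
321.06017393753564 254.84432180845658
321.4393399214505 196.3657415756367
```

View pics/w1.png

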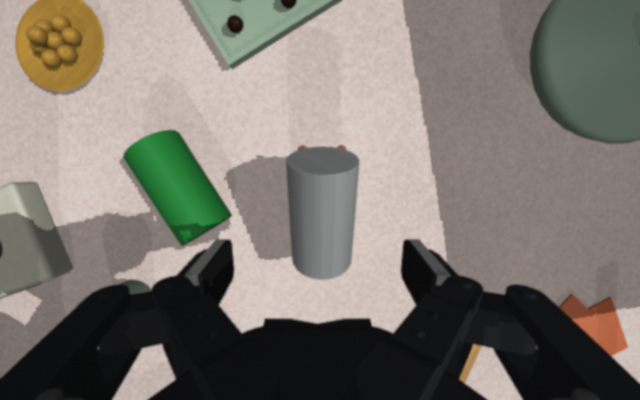

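The wrist view shows the beaker's closed end centred at (322,160) and its axis on column 322, as predicted. It sits centred between the fingers. I'll descend and grip.

>>> step_arm --steps '[{"xyz": [0.01, 0, 0.31], "turn": [0.01, -0.01, -0.01], "gripper": 1}, {"xyz": [0.01, 0, 0.31], "turn": [0.01, -0.01, 0], "gripper": 1}, {"xyz": [0.01, 0, 0.31], "turn": [0.01, -0.01, 0], "gripper": 1}, {"xyz": [0.01, 0, 0.31], "turn": [0.01, -0.01, 0], "gripper": 1}, {"xyz": [0.01, 0, 0.31], "turn": [0, 0, 0], "gripper": 1}, {"xyz": [0.01, 0, 0.31], "turn": [0, 0, 0], "gripper": 1}, {"xyz": [0.01, 0, 0.31], "turn": [0, 0, 0], "gripper": 1}, {"xyz": [0.01, 0, 0.31], "turn": [0, 0, 0], "gripper": 1}, {"xyz": [0.01, 0, 0.3], "turn": [0, 0, 0], "gripper": 1}, {"xyz": [0.01, 0, 0.3], "turn": [0, 0, 0], "gripper": 1}, {"xyz": [0, 0, 0], "turn": [0, 0, 0], "gripper": 1}, {"xyz": [0, 0, 0], "turn": [0, 0, 0], "gripper": 1}]'

```text
time_s: 4.82
position: [0.5271, -0.2552, 0.0808]
tool_rot: [[-0.156, -0.973, 0.169], [-0.988, 0.153, -0.028], [0.001, -0.171, -0.985]]
ft_force: [-0.3, 0.0, 0.2]
grip_width: 0.0851
```

>>> step_arm --squeeze 40 --steps '[{"xyz": [0, 0, 0], "turn": [0, 0, 0], "gripper": 0.2}, {"xyz": [0, 0, 0], "turn": [0, 0, 0], "gripper": 0.2}, {"xyz": [0, 0, 0], "turn": [0, 0, 0], "gripper": 0}, {"xyz": [0, 0, 0], "turn": [0, 0, 0], "gripper": -0.2}, {"xyz": [0, 0, 0], "turn": [0, 0, 0], "gripper": -0.4}, {"xyz": [0, 0, 0], "turn": [0, 0, 0], "gripper": -1}, {"xyz": [0, 0, 0], "turn": [0, 0, 0], "gripper": -1}, {"xyz": [0, 0, 0], "turn": [0, 0, 0], "gripper": -1}]'

```text
time_s: 5.48
position: [0.5274, -0.2559, 0.0824]
tool_rot: [[-0.156, -0.973, 0.172], [-0.988, 0.153, -0.03], [0.003, -0.174, -0.985]]
ft_force: [-3.3, -1.1, 6.1]
grip_width: 0.0618
```

>>> step_arm --steps '[{"xyz": [0, -0.03, -0.15], "turn": [0, 0, 0], "gripper": -1}, {"xyz": [0, -0.05, -0.3], "turn": [0, 0, 0], "gripper": -1}, {"xyz": [0, -0.09, -0.5], "turn": [0, 0, 0], "gripper": -1}, {"xyz": [0, -0.11, -0.62], "turn": [0, 0, 0], "gripper": -1}, {"xyz": [0, -0.11, -0.62], "turn": [0, 0, 0], "gripper": -1}, {"xyz": [0, -0.11, -0.62], "turn": [0, 0, 0], "gripper": -1}, {"xyz": [0, -0.11, -0.62], "turn": [0, 0, 0], "gripper": -1}, {"xyz": [0, -0.11, -0.62], "turn": [0, 0, 0], "gripper": -1}, {"xyz": [0, -0.11, -0.62], "turn": [0, 0, 0], "gripper": -1}, {"xyz": [0, -0.05, -0.3], "turn": [0, 0, 0], "gripper": -1}, {"xyz": [0, 0, 0], "turn": [0, 0, 0], "gripper": -1}]'

```text
time_s: 6.4
position: [0.5282, -0.2552, 0.2865]
tool_rot: [[-0.156, -0.972, 0.175], [-0.988, 0.153, -0.032], [0.004, -0.178, -0.984]]
ft_force: [-0.3, 0.4, -2.5]
grip_width: 0.0616
```

```bash
python3 - <<'E'
from h import *
o=st(); R0=np.array(o['tool_rot'])
Rg=np.array([[-0.156,-0.973,0.172],[-0.988,0.153,-0.03],[0.003,-0.174,-0.985]]); pg=np.array([.5274,-.2559,.0824])
ab=Rg.T@a; gb=Rg.T@(bot-pg); print('axis in tool',ab,'bottom in tool',gb)
np.savez('grip.npz',ab=ab,gb=gb)
snap('side','s1')
for h in(90,75,60):
  hd=np.array([np.cos(np.radians(h)),np.sin(np.radians(h)),0])
  R1=zxz(tilt(hd,75),-np.cross(Z,hd)); print(h,R1@ab)
  plan(np.array([.526,.133,.27]),R1)
E
```

```text
6.4 [ 0.5282 -0.2552  0.2865] [[-0.156, -0.972, 0.175], [-0.988, 0.153, -0.032], [0.004, -0.178, -0.984]] [-0.3  0.4 -2.5] 0.0616 [-39.4  20.2  71.5   5.   79.4  59. ]
axis in tool [-0.0017462  0.9660628  0.258067 ] bottom in tool [-6.82000e-05 -3.68644e-02 -9.11040e-03]
90 [-1.74620000e-03 -7.61871192e-04 -9.99937663e-01]
n 26 xyz [-0.316 -0.158  0.236] turn [ 0.398 -0.586 -0.638] w [ 0.828 -1.219 -1.326]
75 [-1.88388645e-03 -2.83961244e-04 -9.99937663e-01]
n 23 xyz [-0.382 -0.138  0.22 ] turn [ 0.498 -0.565 -0.614] w [ 0.917 -1.039 -1.129]
60 [-1.89318916e-03  2.13300193e-04 -9.99937663e-01]
n 21 xyz [-0.439 -0.108  0.19 ] turn [ 0.589 -0.51  -0.554] w [ 0.989 -0.856 -0.93 ]
```

View pics/s1.png

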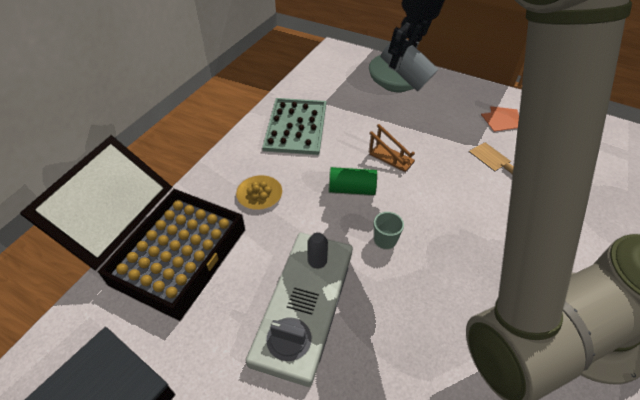

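Beaker is held and clear of the rest (side px ~ (412,68)). I'll turn it mouth down on the way to the peg, in two halves.

>>> step_arm --steps '[{"xyz": [-0.32, -0.16, 0.24], "turn": [0.4, -0.59, -0.64], "gripper": -1}, {"xyz": [-0.32, -0.16, 0.24], "turn": [0.4, -0.59, -0.64], "gripper": -1}, {"xyz": [-0.32, -0.16, 0.24], "turn": [0.4, -0.59, -0.64], "gripper": -1}, {"xyz": [-0.32, -0.16, 0.24], "turn": [0.4, -0.59, -0.64], "gripper": -1}, {"xyz": [-0.32, -0.16, 0.24], "turn": [0.4, -0.59, -0.64], "gripper": -1}, {"xyz": [-0.32, -0.16, 0.24], "turn": [0.4, -0.59, -0.64], "gripper": -1}, {"xyz": [-0.32, -0.16, 0.24], "turn": [0.4, -0.59, -0.64], "gripper": -1}, {"xyz": [-0.32, -0.16, 0.24], "turn": [0.4, -0.59, -0.64], "gripper": -1}, {"xyz": [-0.32, -0.16, 0.24], "turn": [0.4, -0.59, -0.64], "gripper": -1}, {"xyz": [-0.32, -0.16, 0.24], "turn": [0.4, -0.59, -0.64], "gripper": -1}, {"xyz": [-0.32, -0.16, 0.24], "turn": [0.4, -0.59, -0.64], "gripper": -1}, {"xyz": [-0.32, -0.16, 0.24], "turn": [0.4, -0.59, -0.64], "gripper": -1}, {"xyz": [-0.32, -0.16, 0.24], "turn": [0.4, -0.59, -0.64], "gripper": -1}]'

```text
time_s: 7.53
position: [0.6058, -0.0586, 0.23]
tool_rot: [[0.63, -0.675, 0.384], [-0.729, -0.343, 0.593], [-0.268, -0.654, -0.708]]
ft_force: [-1.3, -0.8, -2.1]
grip_width: 0.0615
```

```bash
python3 - <<'E'
from h import *
o=st(); gr=np.load('grip.npz'); hd=np.array([0,1.,0])
R1=zxz(tilt(hd,75),-np.cross(Z,hd))
plan(np.array([.526,.133,.25]),R1)
E
```

```text
7.5333 [ 0.6058 -0.0586  0.23  ] [[0.63, -0.675, 0.384], [-0.729, -0.343, 0.593], [-0.268, -0.654, -0.708]] [-1.3 -0.8 -2.1] 0.0615 [-33.6  26.6  82.3  46.4  77.1   8.3]
n 13 xyz [-0.305 -0.127  0.247] turn [ 0.393 -0.579 -0.638] w [ 0.409 -0.602 -0.664]
```

>>> step_arm --steps '[{"xyz": [-0.3, -0.13, 0.25], "turn": [0.39, -0.58, -0.64], "gripper": -1}, {"xyz": [-0.3, -0.13, 0.25], "turn": [0.39, -0.58, -0.64], "gripper": -1}, {"xyz": [-0.3, -0.13, 0.25], "turn": [0.39, -0.58, -0.64], "gripper": -1}, {"xyz": [-0.3, -0.13, 0.25], "turn": [0.39, -0.58, -0.64], "gripper": -1}, {"xyz": [-0.3, -0.13, 0.25], "turn": [0.39, -0.58, -0.64], "gripper": -1}, {"xyz": [-0.3, -0.13, 0.25], "turn": [0.39, -0.58, -0.64], "gripper": -1}, {"xyz": [-0.3, -0.13, 0.25], "turn": [0.39, -0.58, -0.64], "gripper": -1}, {"xyz": [-0.3, -0.13, 0.25], "turn": [0.39, -0.58, -0.64], "gripper": -1}, {"xyz": [-0.3, -0.13, 0.25], "turn": [0.39, -0.58, -0.64], "gripper": -1}, {"xyz": [-0.3, -0.13, 0.25], "turn": [0.39, -0.58, -0.64], "gripper": -1}, {"xyz": [-0.3, -0.13, 0.25], "turn": [0.39, -0.58, -0.64], "gripper": -1}, {"xyz": [-0.3, -0.13, 0.25], "turn": [0.39, -0.58, -0.64], "gripper": -1}, {"xyz": [-0.3, -0.13, 0.25], "turn": [0.39, -0.58, -0.64], "gripper": -1}, {"xyz": [0, 0, 0], "turn": [0, 0, 0], "gripper": -1}, {"xyz": [0, 0, 0], "turn": [0, 0, 0], "gripper": -1}]'

```text
time_s: 8.78
position: [0.5301, 0.1329, 0.25]
tool_rot: [[1.0, -0.003, 0.0], [-0.001, -0.265, 0.964], [-0.002, -0.964, -0.265]]
ft_force: [-0.0, 0.4, -2.3]
grip_width: 0.0618
```

```bash
python3 - <<'E'
from h import *
o=st(); gr=np.load('grip.npz'); R=np.array(o['tool_rot']);p=np.array(o['position'])
print('axis',R@gr['ab'],'bottom',p+R@gr['gb'],'mouth',p+R@(gr['gb']+.11*gr['ab']))
snap('side','s2'); snap('top','t2')
a_=cv2.imread('pics/s2.png')[60:360,220:440];b=cv2.imread('pics/t2.png')[150:300,170:330]
cv2.imwrite('pics/c2.png',np.hstack([cv2.resize(a_,(440,600)),cv2.resize(b,(360,338)).__class__(0) if 0 else np.vstack([cv2.resize(b,(360,338)),np.zeros((262,360,3),np.uint8)])]))
E
```

```text
8.7833 [0.5301 0.1329 0.25  ] [[1.0, -0.003, 0.0], [-0.001, -0.265, 0.964], [-0.002, -0.964, -0.265]] [-0.   0.4 -2.3] 0.0618 [-23.   31.8  90.2  64.5 100.3 -37.4]
axis [-0.00404977 -0.00742612 -0.9999037 ] bottom [0.53012533 0.13387577 0.28794277] mouth [0.52967985 0.13305889 0.17795337]
```

View pics/c2.png

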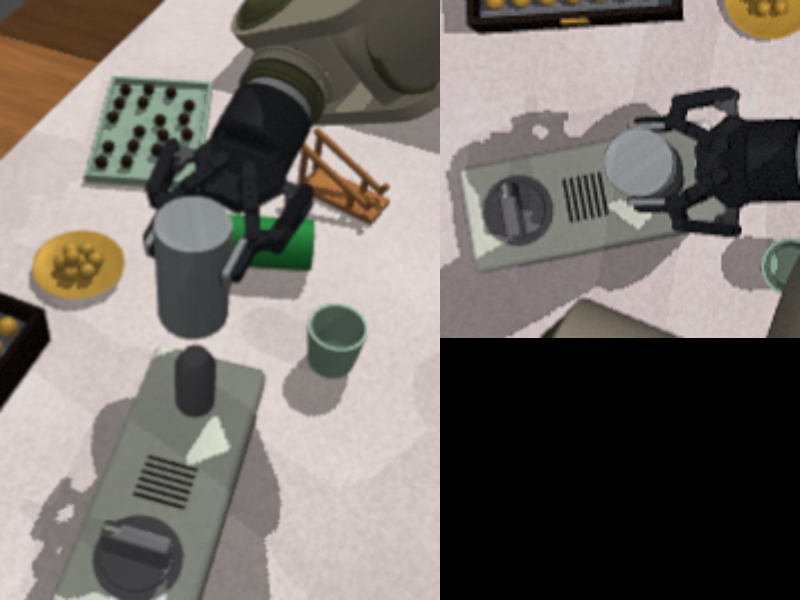

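The beaker hangs bottom up above the peg: the crop has the beaker at (195,265) and the peg at (195,380). I'll measure its actual pose before lowering.

```bash
cat >> h.py <<'E'
def bk(tag,lo,hi,ctr):
    im,W=cloud(tag); c=im.reshape(-1,3).astype(int); p=W.reshape(-1,3)
    m=(np.linalg.norm(p[:,:2]-ctr[:2],axis=1)<.045)&(p[:,2]>lo)&(p[:,2]<hi)&(np.ptp(c,axis=1)<30)&(c.mean(1)>60)
    return p[m]
def vfit(P,lo,hi,ctr):
    """P: cloud of near-vertical cylinder r=.031; fit side wall points"""
    from scipy.optimize import least_squares
    P=P[(P[:,2]>lo)&(P[:,2]<hi)]; zm=(lo+hi)/2
    r=lambda q: np.linalg.norm(P[:,:2]-q[:2]-np.outer(P[:,2]-zm,q[2:]),axis=1)-.031
    s=least_squares(r,[ctr[0],ctr[1],0,0],loss='soft_l1',f_scale=.001)
    print('n',len(P),'centre at z',zm,s.x[:2].round(4),'slope dxdz',s.x[2:].round(3),'rms',np.sqrt(np.median(r(s.x)**2))); return s.x
E
python3 - <<'E'
from h import *
ctr=[.53,.133]
for t in('s2','t2'):
    P=bk(t,.15,.31,ctr); top=P[P[:,2]>np.percentile(P[:,2],98)-.006]
    A=np.c_[top[:,:2]-ctr,np.ones(len(top))]; pl=np.linalg.lstsq(A,top[:,2],rcond=None)[0]
    c,r=cv2.minEnclosingCircle((top[:,:2]*1000).astype(np.float32))
    print(t,len(P),len(top),'plane',pl.round(4),'circle',np.round(c,1),round(r,1),'mean',top[:,:2].mean(0).round(4))
    if t=='s2': vfit(P,.18,.28,ctr)
# side-camera bias check on the peg wall
im,W=cloud('s0'); p=W.reshape(-1,3); p=p[(np.linalg.norm(p[:,:2]-seat[:2],axis=1)<.03)&(p[:,2]>.045)&(p[:,2]<.095)]
from scipy.optimize import least_squares
s=least_squares(lambda q:np.linalg.norm(p[:,:2]-q,axis=1)-.02,seat[:2],loss='soft_l1',f_scale=.001);print('peg side',s.x)
im,W=cloud('t0'); p=W.reshape(-1,3); p=p[(np.linalg.norm(p[:,:2]-seat[:2],axis=1)<.03)&(p[:,2]>.111)];print('peg top',p.mean(0),p[:,2].max(),len(p))
E
```

```text
s2 2318 937 plane [ 0.0005 -0.0161  0.286 ] circle [532.2 134.9] 31.4 mean [0.5311 0.1371]
n 1325 centre at z 0.23 [0.532  0.1338] slope dxdz [-0.008 -0.   ] rms 0.0005262697035347298
t2 891 673 plane [ 0.0016 -0.0049  0.2867] circle [529.5 133.3] 30.9 mean [0.5295 0.1329]
peg side [0.52965689 0.13341898]
peg top [0.52620301 0.13252262 0.11474686] 0.12074820065171799 97
```

>>> step_arm --steps '[{"xyz": [-0.03, 0.2, 0.05], "turn": [0, 0, 0], "gripper": -1}, {"xyz": [-0.03, 0.28, 0.08], "turn": [0, 0, 0], "gripper": -1}, {"xyz": [0, 0.28, 0.08], "turn": [0, 0, 0], "gripper": -1}, {"xyz": [0, 0.28, 0.08], "turn": [0, 0, 0], "gripper": -1}, {"xyz": [0, 0.28, 0.08], "turn": [0, 0, 0], "gripper": -1}, {"xyz": [0, 0.28, 0.07], "turn": [0, 0, 0], "gripper": -1}, {"xyz": [0, 0.28, 0.08], "turn": [0, 0, 0], "gripper": -1}, {"xyz": [0, 0.28, 0.07], "turn": [0, 0, 0], "gripper": -1}, {"xyz": [0, 0.28, 0.08], "turn": [0, 0, 0], "gripper": -1}, {"xyz": [0, 0.28, 0.08], "turn": [0, 0, 0], "gripper": -1}, {"xyz": [0, 0.25, 0.07], "turn": [0, 0, 0], "gripper": -1}, {"xyz": [0, 0.2, 0.05], "turn": [0, 0, 0], "gripper": -1}, {"xyz": [0, 0.12, 0.03], "turn": [0, 0, 0], "gripper": -1}, {"xyz": [0, 0, 0], "turn": [0, 0, 0], "gripper": -1}, {"xyz": [0, 0, 0], "turn": [0, 0, 0], "gripper": -1}]'

```text
time_s: 10.13
position: [0.528, 0.1326, 0.1146]
tool_rot: [[1.0, 0.001, 0.0], [0.0, -0.264, 0.964], [0.001, -0.964, -0.264]]
ft_force: [-0.5, -0.3, -1.7]
grip_width: 0.0617
```

```bash
python3 - <<'E'
from h import *
o=st(); snap('side','s3'); snap('top','t3')
ctr=o['position']
for t in('s3','t3'):
    P=bk(t,.05,.17,ctr); top=P[P[:,2]>np.percentile(P[:,2],98)-.006]
    c,r=cv2.minEnclosingCircle((top[:,:2]*1000).astype(np.float32)); print(t,'topz',np.median(top[:,2]),np.round(c,1),r)
    if t=='s3': vfit(P,.05,.135,ctr)
E
```

```text
10.1333 [0.528  0.1326 0.1146] [[1.0, 0.001, 0.0], [0.0, -0.264, 0.964], [0.001, -0.964, -0.264]] [-0.5 -0.3 -1.7] 0.0617 [-23.1  44.6  95.4  62.6  92.3 -53.8]
s3 topz 0.15061911981577403 [529.9 134.6] 31.184619903564453
n 791 centre at z 0.0925 [0.5299 0.1336] slope dxdz [-0.021 -0.006] rms 0.0005905300877361713
t3 topz 0.1519146540304156 [527.6 133.7] 30.188005447387695
```

>>> step_arm --steps '[{"xyz": [-0.01, 0.024, 0.007], "turn": [0, 0, 0], "gripper": -1}, {"xyz": [-0.01, 0.024, 0.006], "turn": [0, 0, 0], "gripper": -1}, {"xyz": [0, 0.024, 0.007], "turn": [0, 0, 0], "gripper": -1}, {"xyz": [0, 0.024, 0.006], "turn": [0, 0, 0], "gripper": -1}, {"xyz": [0, 0.012, 0.003], "turn": [0, 0, 0], "gripper": -1}, {"xyz": [0, 0, 0], "turn": [0, 0, 0], "gripper": -1}, {"xyz": [0, 0, 0], "turn": [0, 0, 0], "gripper": -1}]'

```text
time_s: 10.82
position: [0.5271, 0.1326, 0.1101]
tool_rot: [[1.0, 0.001, -0.0], [0.0, -0.264, 0.964], [0.001, -0.964, -0.264]]
ft_force: [-1.0, 0.8, -1.7]
grip_width: 0.0615
```

>>> step_arm --steps '[{"xyz": [0, 0.012, 0.003], "turn": [0, 0, 0], "gripper": -1}, {"xyz": [0, 0.012, 0.003], "turn": [0, 0, 0], "gripper": -1}, {"xyz": [0, 0, 0], "turn": [0, 0, 0], "gripper": -1}]'

```text
time_s: 11.07
position: [0.5271, 0.1326, 0.109]
tool_rot: [[1.0, 0.001, -0.0], [0.0, -0.265, 0.964], [0.001, -0.964, -0.265]]
ft_force: [0.1, -0.5, -1.5]
grip_width: 0.0617
```

>>> step_arm --steps '[{"xyz": [0, 0.012, 0.003], "turn": [0, 0, 0], "gripper": -1}, {"xyz": [0, 0.012, 0.003], "turn": [0, 0, 0], "gripper": -1}, {"xyz": [0, 0, 0], "turn": [0, 0, 0], "gripper": -1}, {"xyz": [0, 0, 0], "turn": [0, 0, 0], "gripper": -1}]'

```text
time_s: 11.4
position: [0.527, 0.1325, 0.1087]
tool_rot: [[1.0, 0.002, -0.0], [0.001, -0.263, 0.965], [0.002, -0.965, -0.263]]
ft_force: [-2.7, -1.1, 4.9]
grip_width: 0.0617
```

>>> step_arm --steps '[{"xyz": [0, 0.012, 0.003], "turn": [0, 0, 0], "gripper": -1}, {"xyz": [0, 0, 0], "turn": [0, 0, 0], "gripper": -1}, {"xyz": [0, 0, 0], "turn": [0, 0, 0], "gripper": -1}]'

```text
time_s: 11.65
position: [0.527, 0.1326, 0.1087]
tool_rot: [[1.0, 0.002, -0.0], [0.001, -0.262, 0.965], [0.002, -0.965, -0.262]]
ft_force: [-1.4, -2.1, 8.5]
grip_width: 0.062
```

Contact came at the expected height with about 8 N. I'll release in place.

>>> step_arm --steps '[{"xyz": [0, 0, 0], "turn": [0, 0, 0], "gripper": 0.7}, {"xyz": [0, 0, 0], "turn": [0, 0, 0], "gripper": 0.7}, {"xyz": [0, 0, 0], "turn": [0, 0, 0], "gripper": 1}, {"xyz": [0, 0, 0], "turn": [0, 0, 0], "gripper": 1}, {"xyz": [0, 0, 0], "turn": [0, 0, 0], "gripper": 1}, {"xyz": [0, 0, 0], "turn": [0, 0, 0], "gripper": 1}]'

```text
time_s: 12.15
position: [0.5271, 0.1326, 0.1075]
tool_rot: [[1.0, 0.001, -0.0], [0.0, -0.265, 0.964], [0.001, -0.964, -0.265]]
ft_force: [0.1, 0.5, -0.8]
grip_width: 0.0851
```

```bash
python3 - <<'E'
from h import *
o=st(); snap('side','s4')
ctr=[.527,.133]; P=bk('s4',.05,.17,ctr); vfit(P,.05,.135,ctr); print(np.median(P[P[:,2]>np.percentile(P[:,2],98)-.006][:,2]))
E
```

```text
12.15 [0.5271 0.1326 0.1075] [[1.0, 0.001, -0.0], [0.0, -0.265, 0.964], [0.001, -0.964, -0.265]] [ 0.1  0.5 -0.8] 0.0851 [-23.1  45.3  95.6  62.5  91.9 -54.6]
n 719 centre at z 0.0925 [0.5292 0.1335] slope dxdz [-0.009 -0.003] rms 0.00047028803804593025
0.14473987681008726
```

Seated: the top is at 0.1447 m (expected 0.145) and the beaker is upright. I'll back off along the tool axis, then rise and turn the tool down.

>>> step_arm --steps '[{"xyz": [0, 0, -0.2], "turn": [0, 0, 0], "gripper": 1}, {"xyz": [0, 0, -0.4], "turn": [0, 0, 0], "gripper": 1}, {"xyz": [0, 0, -0.6], "turn": [0, 0, 0], "gripper": 1}, {"xyz": [0, 0, -0.7], "turn": [0, 0, 0], "gripper": 1}, {"xyz": [0, 0, -0.7], "turn": [0, 0, 0], "gripper": 1}, {"xyz": [0, 0, -0.7], "turn": [0, 0, 0], "gripper": 1}, {"xyz": [0, -0.6, -0.3], "turn": [0, 0, 0], "gripper": 1}, {"xyz": [0, -0.8, -0.2], "turn": [0, 0, 0], "gripper": 1}, {"xyz": [0, -0.8, -0.2], "turn": [0, 0, 0], "gripper": 1}, {"xyz": [0, -0.8, -0.2], "turn": [0, 0, 0], "gripper": 1}, {"xyz": [0, -0.8, -0.2], "turn": [0, 0, 0], "gripper": 1}]'

```text
time_s: 13.12
position: [0.5265, 0.0025, 0.3025]
tool_rot: [[1.0, 0.001, 0.0], [0.0, -0.265, 0.964], [0.001, -0.964, -0.265]]
ft_force: [0.4, -0.1, -0.3]
grip_width: 0.0853
```

```bash
cat >> h.py <<'E'
knob=np.array([.4958,.3003,.066]); ky=np.radians(100.5)
Rk=zxz(-Z,np.array([np.cos(ky),np.sin(ky),0]))
E
python3 - <<'E'
from h import *
o=st(); p,R=np.array(o['position']),np.array(o['tool_rot'])
Rd=zxz(-Z,np.array([1.,0,0])); pm=np.array([.52,.03,.30])
plan(pm,Rd,p,R,18); plan(knob+[0,0,.14],Rk,pm,Rd,24)
E
```

```text
13.1167 [0.5265 0.0025 0.3025] [[1.0, 0.001, 0.0], [0.0, -0.265, 0.964], [0.001, -0.964, -0.265]] [ 0.4 -0.1 -0.3] 0.0853 [-35.2  30.7  81.2  60.1 114.6 -33.5]
n 18 xyz [-0.009 -0.029  0.029] turn [-0.905 -0.     0.   ] w [-1.303e+00 -1.000e-03  1.000e-03]
n 24 xyz [ 0.22  -0.236  0.098] turn [-0.    -0.    -0.914] w [-0.    -0.    -1.754]
```

>>> step_arm --steps '[{"xyz": [-0.01, -0.03, 0.03], "turn": [-0.9, 0, 0], "gripper": 1}, {"xyz": [-0.01, -0.03, 0.03], "turn": [-0.9, 0, 0], "gripper": 1}, {"xyz": [-0.01, -0.03, 0.03], "turn": [-0.9, 0, 0], "gripper": 1}, {"xyz": [-0.01, -0.03, 0.03], "turn": [-0.9, 0, 0], "gripper": 1}, {"xyz": [-0.01, -0.03, 0.03], "turn": [-0.9, 0, 0], "gripper": 1}, {"xyz": [-0.01, -0.03, 0.03], "turn": [-0.9, 0, 0], "gripper": 1}, {"xyz": [-0.01, -0.03, 0.03], "turn": [-0.9, 0, 0], "gripper": 1}, {"xyz": [-0.01, -0.03, 0.03], "turn": [-0.9, 0, 0], "gripper": 1}, {"xyz": [-0.01, -0.03, 0.03], "turn": [-0.9, 0, 0], "gripper": 1}, {"xyz": [-0.01, -0.03, 0.03], "turn": [-0.9, 0, 0], "gripper": 1}, {"xyz": [-0.01, -0.03, 0.03], "turn": [-0.9, 0, 0], "gripper": 1}, {"xyz": [-0.01, -0.03, 0.03], "turn": [-0.9, 0, 0], "gripper": 1}, {"xyz": [-0.01, -0.03, 0.03], "turn": [-0.9, 0, 0], "gripper": 1}, {"xyz": [-0.01, -0.03, 0.03], "turn": [-0.9, 0, 0], "gripper": 1}, {"xyz": [-0.01, -0.03, 0.03], "turn": [-0.9, 0, 0], "gripper": 1}, {"xyz": [-0.01, -0.03, 0.03], "turn": [-0.9, 0, 0], "gripper": 1}, {"xyz": [-0.01, -0.03, 0.03], "turn": [-0.9, 0, 0], "gripper": 1}, {"xyz": [-0.01, -0.03, 0.03], "turn": [-0.9, 0, 0], "gripper": 1}]'

```text
time_s: 14.62
position: [0.5195, 0.0308, 0.2985]
tool_rot: [[1.0, -0.001, 0.002], [-0.001, -1.0, 0.003], [0.002, -0.003, -1.0]]
ft_force: [-0.8, -1.0, -0.7]
grip_width: 0.0853
```

>>> step_arm --steps '[{"xyz": [0.22, -0.24, 0.1], "turn": [0, 0, -0.91], "gripper": 1}, {"xyz": [0.22, -0.24, 0.1], "turn": [0, 0, -0.91], "gripper": 1}, {"xyz": [0.22, -0.24, 0.1], "turn": [0, 0, -0.91], "gripper": 1}, {"xyz": [0.22, -0.24, 0.1], "turn": [0, 0, -0.91], "gripper": 1}, {"xyz": [0.22, -0.24, 0.1], "turn": [0, 0, -0.91], "gripper": 1}, {"xyz": [0.22, -0.24, 0.1], "turn": [0, 0, -0.91], "gripper": 1}, {"xyz": [0.22, -0.24, 0.1], "turn": [0, 0, -0.91], "gripper": 1}, {"xyz": [0.22, -0.24, 0.1], "turn": [0, 0, -0.91], "gripper": 1}, {"xyz": [0.22, -0.24, 0.1], "turn": [0, 0, -0.91], "gripper": 1}, {"xyz": [0.22, -0.24, 0.1], "turn": [0, 0, -0.91], "gripper": 1}, {"xyz": [0.22, -0.24, 0.1], "turn": [0, 0, -0.91], "gripper": 1}, {"xyz": [0.22, -0.24, 0.1], "turn": [0, 0, -0.91], "gripper": 1}]'

```text
time_s: 15.62
position: [0.5704, 0.1743, 0.2509]
tool_rot: [[0.64, 0.768, 0.0], [0.768, -0.64, 0.007], [0.005, -0.004, -1.0]]
ft_force: [-0.3, 0.5, -0.2]
grip_width: 0.0856
```

```bash
python3 - <<'E'
from h import *
o=st(); plan(knob+[0,0,.12],Rk,n=12)
E
```

```text
15.6167 [0.5704 0.1743 0.2509] [[0.64, 0.768, 0.0], [0.768, -0.64, 0.007], [0.005, -0.004, -1.0]] [-0.3  0.5 -0.2] 0.0856 [  5.5  26.5  66.6   0.4  86.9 -44.8]
n 12 xyz [ 0.213 -0.232  0.136] turn [-0.001 -0.007 -0.914] w [-0.001 -0.007 -0.878]
```

>>> step_arm --steps '[{"xyz": [0.21, -0.23, 0.14], "turn": [0, -0.01, -0.91], "gripper": 0}, {"xyz": [0.21, -0.23, 0.14], "turn": [0, -0.01, -0.91], "gripper": 0}, {"xyz": [0.21, -0.23, 0.14], "turn": [0, -0.01, -0.91], "gripper": 0}, {"xyz": [0.21, -0.23, 0.14], "turn": [0, -0.01, -0.91], "gripper": 0}, {"xyz": [0.21, -0.23, 0.14], "turn": [0, -0.01, -0.91], "gripper": 0}, {"xyz": [0.21, -0.23, 0.14], "turn": [0, -0.01, -0.91], "gripper": 0}, {"xyz": [0.21, -0.23, 0.14], "turn": [0, -0.01, -0.91], "gripper": 0}, {"xyz": [0.21, -0.23, 0.14], "turn": [0, -0.01, -0.91], "gripper": 0}, {"xyz": [0.21, -0.23, 0.14], "turn": [0, 0, -0.91], "gripper": 0}, {"xyz": [0.21, -0.23, 0.14], "turn": [0, 0, -0.91], "gripper": 0}, {"xyz": [0.21, -0.23, 0.14], "turn": [0, 0, -0.91], "gripper": 0}, {"xyz": [0.21, -0.23, 0.14], "turn": [0, 0, -0.91], "gripper": 0}, {"xyz": [0, 0, 0], "turn": [0, 0, 0], "gripper": 0}]'

```text
time_s: 16.7
position: [0.4949, 0.2996, 0.1837]
tool_rot: [[-0.179, 0.984, -0.004], [0.984, 0.179, 0.0], [0.001, -0.004, -1.0]]
ft_force: [0.3, 0.2, -0.3]
grip_width: 0.0425
```

```bash
python3 - <<'E'
from h import *
o=st(); plan(knob,Rk,n=10); snap('wrist','w5')
s=load('w5');E=s['E']
for P in (knob+[0,0,.014],):
    c=E[:3,:3].T@(P-E[:3,3]); x,y=c[:2]/c[2]; k=1+s['K'][4]*(x*x+y*y); print(s['K'][0]*x*k+s['K'][2],s['K'][1]*y*k+s['K'][3])
im,W=cloud('w5'); p=W.reshape(-1,3); p=p[(np.linalg.norm(p[:,:2]-knob[:2],axis=1)<.045)&(p[:,2]>.072)&(p[:,2]<.088)]
print(len(p),cv2.minAreaRect((p[:,:2]*1000).astype(np.float32)),np.median(p[:,2]))
E
```

```text
16.7 [0.4949 0.2996 0.1837] [[-0.179, 0.984, -0.004], [0.984, 0.179, 0.0], [0.001, -0.004, -1.0]] [ 0.3  0.2 -0.3] 0.0425 [ 19.4  27.8  75.8   0.1  76.6 -80.9]
n 10 xyz [0.001 0.003 0.294] turn [-0.005 -0.001 -0.004] w [-0.004 -0.001 -0.003]
317.27954616511664 205.37742858580867
1257 ((494.4056091308594, 300.3504638671875), (58.712440490722656, 16.014055252075195), 10.649785041809082) 0.08055832111435413
```

View pics/w5.png

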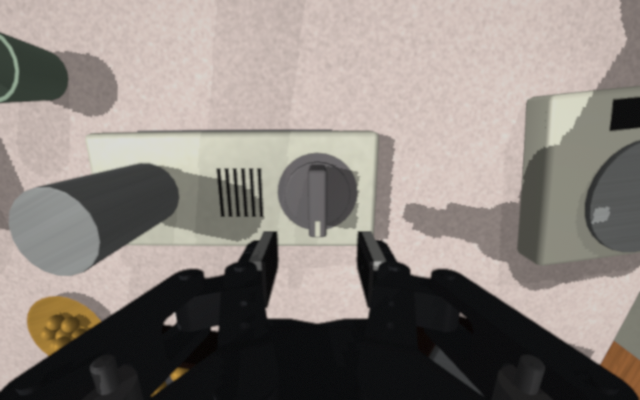

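The wrist view shows the bar at column 317 (rows 165–237), centred and aligned between the fingers. The beaker stands on the peg at left. I'll descend, grip, and twist.

>>> step_arm --squeeze 40 --steps '[{"xyz": [0, 0, 0.33], "turn": [-0.01, 0, 0], "gripper": 0}, {"xyz": [0, 0, 0.33], "turn": [-0.01, 0, 0], "gripper": 0}, {"xyz": [0, 0, 0.33], "turn": [-0.01, 0, 0], "gripper": 0}, {"xyz": [0, 0, 0.33], "turn": [-0.01, 0, 0], "gripper": 0}, {"xyz": [0, 0, 0.33], "turn": [-0.01, 0, 0], "gripper": 0}, {"xyz": [0, 0, 0.33], "turn": [0, 0, 0], "gripper": 0}, {"xyz": [0, 0, 0.33], "turn": [0, 0, 0], "gripper": 0}, {"xyz": [0, 0, 0.3], "turn": [0, 0, 0], "gripper": 0}, {"xyz": [0, 0, 0.2], "turn": [0, 0, 0], "gripper": 0}, {"xyz": [0, 0, 0.1], "turn": [0, 0, 0], "gripper": 0}, {"xyz": [0, 0, 0], "turn": [0, 0, 0], "gripper": -0.3}, {"xyz": [0, 0, 0], "turn": [0, 0, 0], "gripper": -0.5}, {"xyz": [0, 0, 0], "turn": [0, 0, 0], "gripper": -1}, {"xyz": [0, 0, 0], "turn": [0, 0, 0], "gripper": -1}, {"xyz": [0, 0, 0], "turn": [0, 0, 0], "gripper": -1}, {"xyz": [0, 0, 0], "turn": [0, 0, 0], "gripper": -1}]'

```text
time_s: 18.08
position: [0.4972, 0.3, 0.0689]
tool_rot: [[-0.176, 0.984, 0.004], [0.984, 0.176, 0.003], [0.002, 0.005, -1.0]]
ft_force: [-0.3, 6.3, 4.4]
grip_width: 0.0151
```

```bash
python3 - <<'E'
from h import *
o=st(); print(o['wrist_torque'])
E
```

```text
18.0833 [0.4972 0.3    0.0689] [[-0.176, 0.984, 0.004], [0.984, 0.176, 0.003], [0.002, 0.005, -1.0]] [-0.3  6.3  4.4] 0.0151 [ 19.4  35.4  83.7   0.1  60.6 -80.8]
[0.64208586 0.00123665 0.02806565]
```

>>> step_arm --steps '[{"xyz": [0, 0, 0], "turn": [0, 0, 0.4], "gripper": -1}, {"xyz": [0, 0, 0], "turn": [0, 0, 0.7], "gripper": -1}, {"xyz": [0, 0, 0], "turn": [0, 0, 0.8], "gripper": -1}, {"xyz": [0, 0, 0], "turn": [0, 0, 0.8], "gripper": -1}, {"xyz": [0, 0, 0], "turn": [0, 0, 0.8], "gripper": -1}, {"xyz": [0, 0, 0], "turn": [0, 0, 0.8], "gripper": -1}, {"xyz": [0, 0, 0], "turn": [0, 0, 0.8], "gripper": -1}, {"xyz": [0, 0, 0], "turn": [0, 0, 0.8], "gripper": -1}, {"xyz": [0, 0, 0], "turn": [0, 0, 0.8], "gripper": -1}, {"xyz": [0, 0, 0], "turn": [0, 0, 0.8], "gripper": -1}, {"xyz": [0, 0, 0], "turn": [0, 0, 0.8], "gripper": -1}, {"xyz": [0, 0, 0], "turn": [0, 0, 0.8], "gripper": -1}, {"xyz": [0, 0, 0], "turn": [0, 0, 0.8], "gripper": -1}, {"xyz": [0, 0, 0], "turn": [0, 0, 0.8], "gripper": -1}, {"xyz": [0, 0, 0], "turn": [0, 0, 0.8], "gripper": -1}, {"xyz": [0, 0, 0], "turn": [0, 0, 0.8], "gripper": -1}, {"xyz": [0, 0, 0], "turn": [0, 0, 0.8], "gripper": -1}, {"xyz": [0, 0, 0], "turn": [0, 0, 0.7], "gripper": -1}, {"xyz": [0, 0, 0], "turn": [0, 0, 0], "gripper": -1}]'

```text
time_s: 19.67
position: [0.4968, 0.2994, 0.0689]
tool_rot: [[0.801, 0.598, 0.003], [0.598, -0.801, 0.002], [0.004, 0.001, -1.0]]
ft_force: [-0.9, 2.2, 7.1]
grip_width: 0.0155
```

```bash
python3 - <<'E'
from h import *
o=st(); print(np.round(o['wrist_torque'],3)); R=o['tool_rot']; print('turned',np.radians(100.5)-np.arctan2(R[1][0],R[0][0]))
E
```

```text
19.6667 [0.4968 0.2994 0.0689] [[0.801, 0.598, 0.003], [0.598, -0.801, 0.002], [0.004, 0.001, -1.0]] [-0.9  2.2  7.1] 0.0155 [ 19.4  35.4  83.8   0.   60.7 -17.4]
[0.068 0.366 0.173]
turned 1.1130555495405052
```

Torque has reached 0.17 N m at 1.11 rad, as the spring predicts. I'll go on to the stop in small steps.

>>> step_arm --steps '[{"xyz": [0, 0, 0], "turn": [0, 0, 0.4], "gripper": -1}, {"xyz": [0, 0, 0], "turn": [0, 0, 0.4], "gripper": -1}, {"xyz": [0, 0, 0], "turn": [0, 0, 0.4], "gripper": -1}, {"xyz": [0, 0, 0], "turn": [0, 0, 0.3], "gripper": -1}, {"xyz": [0, 0, 0], "turn": [0, 0, 0], "gripper": -1}, {"xyz": [0, 0, 0], "turn": [0, 0, 0], "gripper": -1}]'

```text
time_s: 20.17
position: [0.4968, 0.2994, 0.0689]
tool_rot: [[0.865, 0.501, 0.003], [0.501, -0.865, 0.002], [0.004, 0.0, -1.0]]
ft_force: [-2.0, 2.5, 6.6]
grip_width: 0.0154
```

```bash
python3 - <<'E'
from h import *
o=st(); print(np.round(o['wrist_torque'],3)); R=o['tool_rot']; print('turned',np.radians(100.5)-np.arctan2(R[1][0],R[0][0]))
E
```

```text
20.1667 [0.4968 0.2994 0.0689] [[0.865, 0.501, 0.003], [0.501, -0.865, 0.002], [0.004, 0.0, -1.0]] [-2.   2.5  6.6] 0.0154 [ 19.4  35.4  83.8   0.   60.7 -10.7]
[0.107 0.437 0.688]
turned 1.2290227562122409
```

>>> step_arm --steps '[{"xyz": [0, 0, 0], "turn": [0, 0, 0.3], "gripper": -1}, {"xyz": [0, 0, 0], "turn": [0, 0, 0.2], "gripper": -1}, {"xyz": [0, 0, 0], "turn": [0, 0, 0], "gripper": -1}, {"xyz": [0, 0, 0], "turn": [0, 0, 0], "gripper": -1}]'

```text
time_s: 20.5
position: [0.4968, 0.2994, 0.069]
tool_rot: [[0.884, 0.468, 0.004], [0.468, -0.884, 0.001], [0.004, 0.001, -1.0]]
ft_force: [-1.5, 1.4, 6.2]
grip_width: 0.0153
```

```bash
python3 - <<'E'
from h import *
o=st(); print(np.round(o['wrist_torque'],3)); R=o['tool_rot']; print('turned',np.radians(100.5)-np.arctan2(R[1][0],R[0][0]))
snap('top','t6'); snap('wrist','w6')
E
```

```text
20.5 [0.4968 0.2994 0.069 ] [[0.884, 0.468, 0.004], [0.468, -0.884, 0.001], [0.004, 0.001, -1.0]] [-1.5  1.4  6.2] 0.0153 [19.4 35.4 83.8 -0.  60.7 -8.5]
[0.211 0.456 1.293]
turned 1.2675102133041682
```

Against the stop: torque rose to 1.3 N m while the wrist barely turned further. Opening fully so the knob springs back, then lifting away.

>>> step_arm --steps '[{"xyz": [0, 0, 0], "turn": [0, 0, 0], "gripper": 1}, {"xyz": [0, 0, 0], "turn": [0, 0, 0], "gripper": 1}, {"xyz": [0, 0, 0], "turn": [0, 0, 0], "gripper": 1}, {"xyz": [0, 0, 0], "turn": [0, 0, 0], "gripper": 1}, {"xyz": [0, 0, 0], "turn": [0, 0, 0], "gripper": 1}, {"xyz": [0, 0, 0], "turn": [0, 0, 0], "gripper": 1}, {"xyz": [0, 0, 0], "turn": [0, 0, 0], "gripper": 1}, {"xyz": [0, 0, 0], "turn": [0, 0, 0], "gripper": 1}, {"xyz": [0, 0, 0], "turn": [0, 0, 0], "gripper": 1}, {"xyz": [0, 0, -0.3], "turn": [0, 0, 0], "gripper": 1}, {"xyz": [0, 0, -0.6], "turn": [0, 0, 0], "gripper": 1}, {"xyz": [0, 0, -0.8], "turn": [0, 0, 0], "gripper": 1}, {"xyz": [0, 0, -0.8], "turn": [0, 0, 0], "gripper": 1}, {"xyz": [0, 0, -0.8], "turn": [0, 0, 0], "gripper": 1}, {"xyz": [0, 0, -0.8], "turn": [0, 0, 0], "gripper": 1}, {"xyz": [0, 0, -0.5], "turn": [0, 0, 0], "gripper": 1}, {"xyz": [0, 0, 0], "turn": [0, 0, 0], "gripper": 1}, {"xyz": [0, 0, 0], "turn": [0, 0, 0], "gripper": 1}]'

```text
time_s: 22.1
position: [0.4963, 0.2991, 0.2528]
tool_rot: [[0.885, 0.465, 0.004], [0.465, -0.885, 0.003], [0.005, -0.0, -1.0]]
ft_force: [-0.1, 0.1, -1.2]
grip_width: 0.0853
```

```bash
python3 - <<'E'
from h import *
o=st(); snap('wrist','w7'); snap('side','s7'); snap('top','t7')
im,W=cloud('w7'); p=W.reshape(-1,3); p=p[(np.linalg.norm(p[:,:2]-knob[:2],axis=1)<.045)&(p[:,2]>.072)&(p[:,2]<.088)]
print('bar',len(p),cv2.minAreaRect((p[:,:2]*1000).astype(np.float32)))
ctr=[.527,.133]; P=bk('s7',.05,.17,ctr); vfit(P,.05,.135,ctr); print('top z',np.median(P[P[:,2]>np.percentile(P[:,2],98)-.006][:,2]))
for t in('t0','t7'):
    T=cloud(t)[1]
    for nm,w in(('cup',(305,345,250,285)),('dish',(290,342,122,172)),('green',(340,390,188,245))):
        q=T[w[2]:w[3],w[0]:w[1]].reshape(-1,3);q=q[(q[:,2]>.02)&(q[:,2]<.1)]; print(t,nm,q.mean(0).round(4))
E
```

```text
22.1 [0.4963 0.2991 0.2528] [[0.885, 0.465, 0.004], [0.465, -0.885, 0.003], [0.005, -0.0, -1.0]] [-0.1  0.1 -1.2] 0.0853 [19.3 24.6 69.4  0.1 85.7 -8.4]
bar 830 ((495.6823425292969, 300.3719482421875), (59.43291091918945, 16.389190673828125), 10.510574340820312)
n 54 centre at z 0.0925 [0.5283 0.1325] slope dxdz [-0.027 -0.022] rms 0.00039231725963754995
top z 0.14495010781506562
t0 cup [ 0.4279 -0.0045  0.0505]
t0 dish [0.7424 0.0135 0.0256]
t0 green [ 0.5542 -0.1022  0.0549]
t7 cup [ 0.4278 -0.0041  0.05  ]
t7 dish [0.7432 0.0137 0.0255]
t7 green [ 0.5543 -0.1021  0.0549]
```

View pics/s7.png

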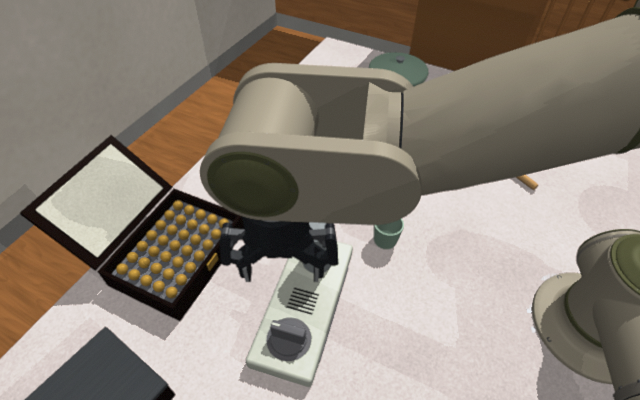

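The knob is back at 10.5° (its rest angle), the beaker top is still at 0.145 m, and the cup and dish haven't moved. Handing in.

```bash
python3 -c "
from rig import order
print(order.close_job())"
```

```text
the job is handed in; nothing more can be done
None
```

I took the beaker off its rest, turned it upside down over the peg and let go. I then twisted the knob clockwise to its stop, released it and handed the job in at about 22 s of the 61 s allowed.

- **Beaker:** right after release it stood upright, within about 1 mm of the peg's axis. Its top was at 0.145 m, which is where it should be with the rim flat on the unit. The last check gave the same height. The tilt fit in that check had only 54 points because the arm blocked the side camera; it showed about 2° of apparent lean, and I don't rely on it. I had no clear last picture of the beaker.
- **Knob:** the wrist torque matched the spring up to 1.11 rad. It then climbed to 1.3 N m by 1.27 rad of wrist turn, a rise that starts at about 1.2 rad, where the stop is. I did not see the knob at its stop, because the gripper hid it. After release its bar was back at 10.5°, its starting angle.
- **Bystanders:** the cup, the dish of pills and the green look-alike had shifted by less than 1 mm, which is within measurement noise.
- **Robot at hand-in:** it was clear of everything, with the gripper open and raised about 0.18 m above the knob.

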